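Lay the magnetic stirrer down and slide it under the oil bath

ROBOT

A 6-joint arm with a two-finger parallel gripper is mounted at the origin on the work surface. World frame = base frame: x ahead of the robot, y to its left, z up, the work surface at z = 0. Lengths are in m, angles in rad, forces in N, time in s.
With the tool pointing down it reaches from about 0.375 to 0.925 m from the base axis. Payload 5.7 kg.
Tool frame: the origin (TCP) lies midway between the tips of the shut fingers; the grasp point (between the pads) lies 19 mm behind it; z points along the fingers, y is the line along which they close (so a half turn about z gives the same grasp; the last joint's range is limited). The gripper opens to 88 mm and grips with 3 to 60 N. Pads are 20 mm wide; open, the fingers measure 115 mm over their backs; the gripper's body (75 mm by 178 mm) begins 61 mm behind the grasp point.
Start: joints at [-1.459, 0.359, 1.51, -0, 1.272, -0.115], TCP at [0.135, -0.585, 0.223] pointing down, gripper open.
Joint ranges: [-2.97, 2.97], [-1.01, 2.36], [0.21, 2.38], [-0.96, 4.11], [0.2, 2.71], [-2.98, 2.98]. Speed limits (rad/s): [2.39, 2.39, 3.14, 3.14, 3.14, 3.14].

INTERFACE

Orientations are given as a unit quaternion [x, y, z, w].
In Python, from bench import move_ptp, servo_line, goto_joints, move_gripper, sleep, inverse_kinematics, capture, PlanningError, close_job, spot_in, silhouettes, current_clock, current_joint_pos, current_qvel, current_joint_torque, current_position, current_orientation, current_force, current_torque, current_finger_gap, current_grip_force gives the robot as it stands. Calls block until the motion is done:
- move_ptp(position, orientation): joint-space move of the TCP to a pose.
- servo_line(position, orientation=None, rate=0.15, contact_N=None): straight line of the TCP; orientation=None keeps the orientation; rate is the mean speed in m/s. With contact_N (N) it stops when the force on the tool has changed by that much, and returns True; else False.
- goto_joints(angles): joint-space move.
- move_gripper(opening): finger opening in m; the grip force is fixed at half the most; returns when the fingers have stopped.
- sleep(seconds).
- inverse_kinematics(position, orientation): joint angles nearest the present ones, or None.
- capture(name): name is "scene" or "top" or "wrist"; returns a dict with "image" (480x640x3 uint8, blue, green, red), "range_z" (480x640 float32, m along the optical axis (not along the pixel's ray), 0 where there is no reading), "intrinsics" (3x3 intrinsics, pixels), "R" (3x3) and "t" (3): a world point X has camera coordinates R X + t. Camera axes: x right, y down, z forward; pixel columns grow to the right and rows downward; lengths in m; the calibration is good to about 2 mm. The wrist camera is an equidistant fisheye: a pixel r from the principal point sees the ray r / f radians off the axis. A picture is of the moment at which its call begins.
A pose or a line that the arm cannot do raises PlanningError and nothing moves.
- close_job(): hands the job in; it is judged then, once.
Trained networks look in the newest picture that a camera, given by its name, has taken for a name from the list of things; names that differ only in an ending like _2 or _b are one class to them, and where a whole thing is asked for, a point or a joint stands for the part that bears it (a point fixed in the world has none). Each returns a list of dicts, best first, with "conf" (0 to 1); they miss things now and then, are a little off and sometimes report something else, mostly with a low value. They report only what shows in the picture. A call takes as long as a camera call.
- spot_in(camera, query): "xy" ([column, row] in pixels, amid what is visible of it).
- silhouettes(camera, query): "region" (480x640 bool, what is visible of it) and "xy" ([column, row] in pixels, amid what is visible of it).
Readings, each from a call of its own:
- current_clock(): time.
- current_joint_pos(): joint angles.
- current_qvel(): joint speeds.
- current_joint_torque(): joint torques, N m.
- current_position(): TCP position.
- current_orientation(): TCP orientation.
- current_force(): force on the tool from outside, world axes, zero at the start.
- current_torque(): the same for the moment, N m.
- current_finger_gap(): finger opening in m.
- current_grip_force(): force on a finger pad.
Only numpy, scipy, OpenCV 4.12 (cv2) and the standard library are available. Lean on these libraries where they do the work, as an engineer would, in place of code of your own. Each camera call takes 0.05 s, during which the arm holds its last target. There are 200 camera calls.

TASK

The flat magnetic stirrer is standing on its side: push it over so that it lies on its feet on the open bench, then slide it under the raised oil bath until its round plate is centred right below the bath, square with the bath's stand and with its control panel on the robot's side. The stirrer must not land on its plate, nothing may touch the bath or its stand, and the other things on the bench must be left where they are.

Things in the scene. Friction and masses are not known exactly. Their poses are not given: they have to be found in the camera images.
- stirrer_centre (a point): Centre of the flat magnetic stirrer's white case (170 long in its x, 140 wide in y, 41 thick in z), 25.5 mm above the plane of the feet. z runs from the feet out through the plate; -x points out of the grey control panel with black knob. At the start it stands on its long -y side, 140 mm tall, this point 70 mm up: plate looks right (world -y), feet look left, to the bath.
- stirrer: The stirrer as a whole, about 0.75 kg (hidden, may differ by a quarter); axes as stirrer_centre, origin 25.5 mm towards -z of it, in the plane of the feet: on the bench when it lies on its feet, then 52 mm high overall. Four rubber feet 5 mm high, 20 mm wide. Pushed high on the plate side, towards the bath, it tips over onto its feet once leant about 17 degrees.
- stirrer_plate (a point): Centre of the top of the stirrer's round white plate (120 mm across, 6 mm high): 15 mm towards +x, 26.5 mm towards +z of stirrer_centre, same axes. 52 mm above the bench when the stirrer lies on its feet.
- stirrer_panel (a point): Middle of the stirrer's control panel: 86.5 mm towards -x of stirrer_centre, same axes. The knob beside it stands out another 14 mm. The case sides are plain matt plastic: two fingertips pressed on a long side steer it while it slides, without slipping sideways up to about 20 degrees off square.
- bath_spot (a point): The point on the bench (z = 0) right below the centre of the oil bath, a white round pot, 150 mm across, underside fixed 68 mm above the bench, rim 180 mm above it, with a glass tube and condenser in it up to 440 mm. It cannot move. Axes of its stand: x from bath to stand, roughly away from the robot, y left, z up. Below the bath it is open from the front and both sides.
- bath: The oil bath with its stand; origin and axes as bath_spot. The stand is behind the bath: a base plate 12 mm thick, x +140 to +225 mm, y +-95 mm; two rods 450 mm high at x +165, y +-75 mm with cross bars (y +-110 mm) at 128, 260 and 410 mm height; a black controller box 50 x 45 x 75 mm at x +165, y +122, z 200 mm.
- beaker: Bystander: glass beaker, 70 mm across, 95 mm high, beyond the stirrer; origin at the centre of its underside.
- reagent: Bystander: brown bottle, 64 mm across, 150 mm high, beyond the stirrer; origin at the centre of its underside.
- cork_ring: Bystander: cork flask ring, 84 mm across, 26 mm high, on the robot's side of the bench; origin at the centre of its underside.
- spatula: Bystander: spatula 180 mm long lying flat, on the robot's side of the bench.
- dish: Bystander: white bowl, 110 mm across, 45 mm high, to the left of the bath; origin at the centre of its underside.
- jar: Bystander: white jar with black lid, 70 mm across, 100 mm high, to the left of the bath; origin at the centre of its underside.
- clamp: Bystander: steel laboratory clamp 140 mm long, 24 mm high, lying flat, to the right of the stirrer; origin at about the middle of its length, on the bench.

How it is judged:
By the outcome, as a careful person would: the job done as asked, in the order asked, and still so for the second after the job is handed in, with the robot touching nothing.
It also fails if it takes over 53 s, if anything falls off the work surface, if the arm or the gripper's body presses on something with over 40 N, if the wrist force passes 120 N, or if a joint passes its speed limit or range.

## Working session

There is one attempt and no reset: what is moved stays moved. The work goes in short steps, each a Python script; the robot and the scene stay as the last script left them, time stands still between calls to the robot, and variables do not carry over. Pictures are saved under pics/ and viewed, at most 10 in all, crops included, and the job is handed in when it is done.

```bash
ls; mkdir -p pics; cat > h.py <<'E'
import numpy as np, cv2
from bench import *
def cloud(c):
    Z=c["range_z"];K=c["intrinsics"];v,u=np.mgrid[0:480,0:640]
    P=np.stack([(u-K[0,2])/K[0,0]*Z,(v-K[1,2])/K[1,1]*Z,Z],-1)
    W=(P-c["t"])@c["R"]   # R^T (P-t)
    W[Z<=0]=np.nan
    return W
E
python3 - <<'E'
from h import *
ims=[]
for n in("scene","top"):
    c=capture(n);W=cloud(c);cv2.imwrite(f"pics/{n}0.png",c["image"])
    for q in("stirrer","bath","stirrer_plate","stirrer_panel","beaker","reagent","cork_ring","spatula","dish","jar","clamp"):
        for s in silhouettes(n,q)[:1]:
            p=W[s["region"]];p=p[~np.isnan(p[:,0])]
            if len(p)<5: print(n,q,"few");continue
            print(n,q,round(s["conf"],2),np.round(s["xy"]),np.round(np.percentile(p,[2,50,98],axis=0),3).tolist())
    np.savez(f"{n}0.npz",W=W,im=c["image"])
print(current_clock())
E
```

```text
pics
scene stirrer 0.59 [244. 244.] [[0.517, -0.178, 0.01], [0.616, -0.143, 0.093], [0.68, -0.137, 0.142]]
scene bath 0.93 [405. 294.] [[0.532, 0.142, 0.008], [0.769, 0.242, 0.172], [0.825, 0.374, 0.433]]
scene stirrer_plate 0.93 [245. 246.] [[0.516, -0.178, 0.009], [0.615, -0.143, 0.092], [0.68, -0.137, 0.142]]
scene stirrer_panel 0.76 [245. 245.] [[0.517, -0.177, 0.01], [0.615, -0.143, 0.093], [0.679, -0.137, 0.142]]
scene beaker 0.82 [231. 307.] [[0.746, -0.1, 0.006], [0.788, -0.06, 0.068], [0.81, -0.037, 0.096]]
scene reagent 0.57 [183. 290.] [[0.652, -0.309, 0.001], [0.785, -0.176, 0.078], [0.804, -0.159, 0.151]]
scene cork_ring 0.81 [372. 239.] [[0.338, 0.016, 0.003], [0.377, 0.035, 0.024], [0.414, 0.055, 0.029]]
scene spatula 0.89 [475. 270.] [[0.293, 0.244, -0.0], [0.337, 0.272, 0.003], [0.388, 0.308, 0.012]]
scene dish 0.91 [515. 371.] [[0.591, 0.391, 0.003], [0.622, 0.438, 0.025], [0.693, 0.487, 0.046]]
scene jar 0.77 [540. 314.] [[0.469, 0.413, 0.004], [0.516, 0.446, 0.068], [0.528, 0.476, 0.101]]
scene clamp 0.91 [145. 253.] [[0.607, -0.468, 0.003], [0.67, -0.399, 0.018],
[... 419 characters left out ...]
-0.135, 0.143]]
top beaker 0.9 [358. 143.] [[0.742, -0.101, -0.0], [0.785, -0.07, 0.048], [0.807, -0.037, 0.097]]
top reagent 0.94 [410. 145.] [[0.738, -0.216, 0.0], [0.759, -0.18, 0.1], [0.805, -0.158, 0.152]]
top cork_ring 0.71 [303. 328.] [[0.33, 0.017, 0.005], [0.367, 0.056, 0.026], [0.407, 0.094, 0.03]]
top spatula 0.6 [219. 330.] [[0.293, 0.216, -0.001], [0.349, 0.261, 0.004], [0.451, 0.308, 0.022]]
top dish 0.96 [138. 203.] [[0.591, 0.398, 0.003], [0.642, 0.453, 0.02], [0.687, 0.491, 0.046]]
top jar 0.92 [134. 268.] [[0.459, 0.41, 0.019], [0.491, 0.429, 0.098], [0.519, 0.47, 0.103]]
top clamp 0.78 [500. 193.] [[0.603, -0.465, 0.001], [0.658, -0.401, 0.017], [0.707, -0.359, 0.027]]
1.2
```

```bash
python3 - <<'E'
from h import *
a=np.load("top0.npz");b=np.load("scene0.npz")
cv2.imwrite("pics/both.png",cv2.resize(np.hstack([a["im"],b["im"]]),(800,300)))
for n,d in(("top",a),("scene",b)):
    P=d["W"].reshape(-1,3);P=P[~np.isnan(P[:,0])]
    x,y,z=P.T
    s=P[(x>.47)&(x<.72)&(y>-.22)&(y<-.08)&(z>.12)&(z<.15)]
    r=cv2.minAreaRect((s[:,:2]*1000).astype(np.float32));print(n,"stir top",r,len(s))
    s=P[(x>.5)&(x<.76)&(y>.1)&(y<.36)&(z>.172)&(z<.19)]
    if len(s)>5:
        (cx,cy),rad=cv2.minEnclosingCircle((s[:,:2]*1000).astype(np.float32));print("rim",cx,cy,rad,len(s))
    for lo,hi in((.4,.425),(.25,.27),(.118,.14),(.006,.02)):
        s=P[(x>.72)&(x<.9)&(y>.05)&(y<.42)&(z>lo)&(z<hi)]
        if len(s)>8: print(lo,len(s),cv2.minAreaRect((s[:,:2]*1000).astype(np.float32)),cv2.fitLine((s[:,:2]*1000).astype(np.float32),cv2.DIST_HUBER,0,1,.01).ravel())
E
```

```text
top stir top ((590.0282592773438, -160.56980895996094), (172.414306640625, 52.91859436035156), 0.10604101419448853) 1766
rim 658.585693359375 249.57852172851562 139.4988555908203 1016
0.4 1518 ((763.5084838867188, 233.19497680664062), (219.67791748046875, 26.117725372314453), 89.36808776855469) [7.0877238e-03 9.9997491e-01 7.6131775e+02 2.3210440e+02]
0.25 824 ((748.2047119140625, 233.0581817626953), (219.74343872070312, 55.616580963134766), 88.74781036376953) [1.0515572e-02 9.9994469e-01 7.6085449e+02 2.3277333e+02]
0.118 743 ((748.7169189453125, 233.12583923339844), (219.45281982421875, 57.03639602661133), 89.06131744384766) [2.3453969e-03 9.9999726e-01 7.6027325e+02 2.3033562e+02]
0.006 1744 ((814.6754760742188, 221.80548095703125), (170.380126953125, 271.2395935058594), 0.47657614946365356) [8.9628257e-02 9.9597532e-01 7.7303644e+02 2.2184856e+02]
scene stir top ((594.3753051757812, -158.63671875), (48.1407470703125, 174.22677612304688), 89.61331939697266) 1303
rim 603.2796020507812 232.71591186523438 79.77889251708984 875
0.4 1816 ((767.9014282226562, 231.52743530273438), (220.94271850585938, 28.8438663482666), 89.5516128540039) [5.7826475e-03 9.9998325e-01 7.7202979e+02 2.4067468e+02]
0.25 1319 ((751.3413696289062, 231.6466522216797), (220.15528869628906, 61.83488082885742), 89.49593353271484) [1.0012296e-02 9.9994987e-01 7.7111981e+02 2.3753900e+02]
0.118 1433 ((751.1905517578125, 230.9818115234375), (221.4358367919922, 62.27553939819336), 89.48561096191406) [1.3524195e-02 9.9990857e-01 7.6974213e+02 2.4038289e+02]
0.006 4168 ((784.155517578125, 245.83572387695312), (221.49285888671875, 89.07965087890625), 89.45748138427734) [4.4353618e-03 9.9999017e-01 7.8885162e+02 2.3549362e+02]
```

View pics/both.png

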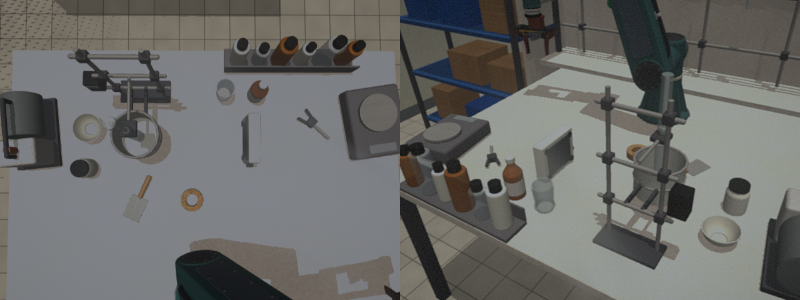

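The top view (left half) shows the stirrer standing at about (250,140) in the halved picture, with its panel facing the robot. The bath is at (135,133) with its stand behind it, and the lane between them is clear. The scene view agrees. Next I refine the poses, check reach, and tip the stirrer.

```bash
cat >> h.py <<'E'
from scipy.spatial.transform import Rotation as Ro
def quat(tilt,yaw=0,flip=1):
    y=np.array([flip,0,0.]);z=np.array([0,np.sin(tilt),-np.cos(tilt)])
    R=Ro.from_euler('z',yaw)*Ro.from_matrix(np.stack([np.cross(y,z),y,z],1))
    return R.as_quat()
E
python3 - <<'E'
from h import *
from scipy.optimize import least_squares
for n in("top","scene"):
    P=np.load(n+"0.npz")["W"].reshape(-1,3);P=P[~np.isnan(P[:,0])];x,y,z=P.T
    r=np.hypot(x-.602,y-.232)
    s=P[(abs(r-.072)<.008)&(z>.174)&(z<.186)]
    f=least_squares(lambda p:np.hypot(s[:,0]-p[0],s[:,1]-p[1])-p[2],[.602,.232,.072],loss="soft_l1",f_scale=.002);print(n,"rim",f.x,len(s))
    for zz in(.13,.135):
        s=P[(x>.47)&(x<.72)&(y>-.22)&(y<-.08)&(z>zz)&(z<.15)];print(zz,cv2.minAreaRect((s[:,:2]*1000).astype(np.float32)),np.median(s[:,2]))
    s=P[(x>.47)&(x<.72)&(y>-.22)&(y<-.08)&(z>.03)&(z<.11)];print(np.percentile(s,[1,50,99],axis=0))
for fl in(1,-1):
  for p,t in(((.6,-.26,.2),0),((.6,-.08,.12),0),((.587,-.2,.15),.9),((.587,-.2,.022),.9),((.587,.16,.022),.9),((.587,.16,.022),.75)):
    q=inverse_kinematics(p,quat(t,0,fl));print(fl,p,t,None if q is None else np.round(q,2))
print(current_orientation())
E
```

```text
top rim [0.5992835  0.23328665 0.07388151] 781
0.13 ((591.024658203125, -160.2720489501953), (170.33116149902344, 50.77299880981445), 0.2554157078266144) 0.1401204469116615
0.135 ((591.02734375, -159.2920379638672), (41.63751983642578, 170.08148193359375), 89.32833099365234) 0.14021805367874404
[[ 0.49231989 -0.16805428  0.03064532]
 [ 0.57778015 -0.13860716  0.06171416]
 [ 0.67159217 -0.13479635  0.10783453]]
scene rim [0.60464998 0.23322776 0.07427649] 673
0.13 ((595.294189453125, -158.64291381835938), (48.1407470703125, 172.38905334472656), 89.61331939697266) 0.13991969847583466
0.135 ((594.9412841796875, -160.4996337890625), (44.42263412475586, 171.70843505859375), 89.61331939697266) 0.1402275180656251
[[ 0.5114895  -0.17968856  0.03068503]
 [ 0.62394624 -0.14206795  0.07051761]
 [ 0.68004672 -0.13820786  0.10872076]]
1 (0.6, -0.26, 0.2) 0 [-0.51  0.45  1.41 -0.    1.27 -0.51]
1 (0.6, -0.08, 0.12) 0 [-0.25  0.47  1.61 -0.    1.06 -0.25]
1 (0.587, -0.2, 0.15) 0.9 [-0.79  0.8   1.26  0.59  1.77 -0.89]
1 (0.587, -0.2, 0.022) 0.9 [-0.79  0.96  1.29  0.58  1.62 -0.99]
1 (0.587, 0.16, 0.022) 0.9 [-0.35  0.83  1.72  0.91  1.2  -0.97]
1 (0.587, 0.16, 0.022) 0.75 [-0.28  0.75  1.74  0.83  1.09 -0.85]
-1 (0.6, -0.26, 0.2) 0 [-0.51  0.45  1.41 -0.    1.27  2.63]
-1 (0.6, -0.08, 0.12) 0 [-0.25  0.47  1.61 -0.    1.06  2.89]
-1 (0.587, -0.2, 0.15) 0.9 [-0.79  0.8   1.26  0.59  1.77  2.25]
-1 (0.587, -0.2, 0.022) 0.9 [-0.79  0.96  1.29  0.58  1.62  2.15]
-1 (0.587, 0.16, 0.022) 0.9 [-0.35  0.83  1.72  0.91  1.2   2.17]
-1 (0.587, 0.16, 0.022) 0.75 [-0.28  0.75  1.74  0.83  1.09  2.29]
[ 9.93578407e-01  1.13145681e-01  5.46070378e-06 -6.81985010e-05]
```

```bash
python3 - <<'E'
from h import *
q=quat(0)
move_gripper(0.0)
move_ptp([.598,-.26,.20],q); servo_line([.598,-.26,.118],q,rate=.2)
print(current_clock(), servo_line([.598,-.15,.118],q,rate=.05,contact_N=1.0),current_position())
p=current_position()
servo_line([.598,p[1]+.052,.118],q,rate=.07); sleep(.3)
servo_line([.598,-.26,.16],q,rate=.25)
print(current_clock(),current_force())
move_gripper(.088)
for n in("top","scene"):
    c=capture(n);W=cloud(c);cv2.imwrite(f"pics/{n}1.png",c["image"]);np.savez(n+"1.npz",W=W)
    P=W.reshape(-1,3);P=P[~np.isnan(P[:,0])];x,y,z=P.T
    s=P[(x>.46)&(x<.72)&(y>-.18)&(y<.1)&(z>.036)&(z<.06)];print(n,cv2.minAreaRect((s[:,:2]*1000).astype(np.float32)),np.percentile(s,[1,50,99],axis=0))
    s=s[s[:,2]>.0495];print(cv2.minEnclosingCircle((s[:,:2]*1000).astype(np.float32)),len(s))
E
```

```text
5.1333 True [ 0.59770997 -0.19717316  0.11763967]
8.25 [-0.2666849   0.56693209  0.78181566]
top ((583.2516479492188, -66.25008392333984), (137.76429748535156, 181.51553344726562), 89.76673126220703) [[ 0.50622542 -0.13390669  0.0406969 ]
 [ 0.58896597 -0.06623892  0.04895738]
 [ 0.67320912  0.00243997  0.0561223 ]]
((588.0015258789062, -67.5734634399414), 97.94890594482422) 2077
scene ((587.4957885742188, -68.41725158691406), (187.41392517089844, 143.60360717773438), 0.09392789006233215) [[ 0.51196209 -0.1358205   0.03700194]
 [ 0.61201165 -0.05993527  0.04836306]
 [ 0.67933566  0.00161306  0.05522204]]
((597.191650390625, -84.14591217041016), 87.6023941040039) 1477
```

View pics/top1.png

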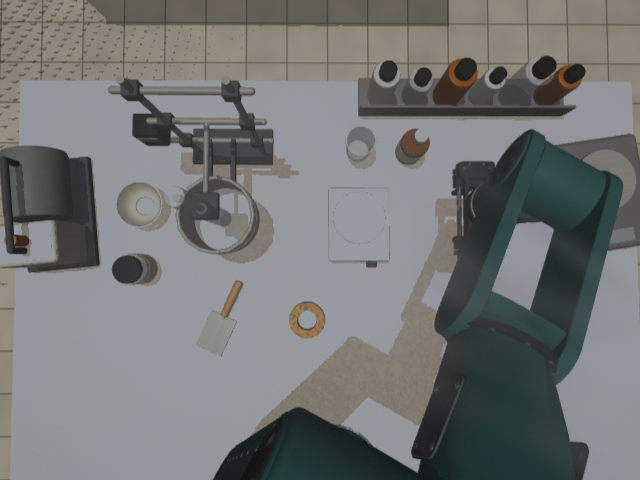

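The top view shows the stirrer lying on its feet, with the plate at (358,216) and the knob at (371,264) towards the robot. Everything else is where it was. It needs to shift about -6 mm in x over the slide. I push most of the way first, then measure again.

```bash
cat >> h.py <<'E'
def stir(n,ylo,yhi):
    c=capture(n);W=cloud(c);P=W.reshape(-1,3);P=P[~np.isnan(P[:,0])];x,y,z=P.T
    s=P[(x>.497)&(x<.71)&(y>ylo)&(y<yhi)&(z>.036)&(z<.06)]
    print(n,np.round(cv2.minAreaRect((s[:,:2]*1000).astype(np.float32)),2) if 0 else cv2.minAreaRect((s[:,:2]*1000).astype(np.float32)),np.percentile(s[:,:2],[.5,99.5],axis=0).round(4).tolist(),len(s))
    return c,W
E
python3 - <<'E'
from h import *
q=quat(.9,-.006)
move_ptp([.590,-.25,.10],q); servo_line([.590,-.22,.022],q,rate=.2)
print(servo_line([.590,-.11,.022],q,rate=.04,contact_N=1.5),current_position(),current_finger_gap())
p=np.array(current_position()); y0=p[1]
L=.18
servo_line([.590-.0035,y0+L,.022],q,rate=.06); print(current_force(),current_position())
servo_line([.5865,y0+L-.09,.03],q,rate=.15)
print(current_clock())
for n in("top","scene"):
    c,W=stir(n,.02,.19);cv2.imwrite(f"pics/{n}2.png",c["image"])
E
```

```text
True [ 0.58982643 -0.14326258  0.0217027 ] 0.08804966413853994
[-0.58198711 -2.93735272 -2.68175204] [0.58655997 0.0365768  0.02199961]
16.5667
top ((584.7384033203125, 113.92591857910156), (139.63560485839844, 174.1150360107422), 89.87379455566406) [[0.5022, 0.0441], [0.6714, 0.1819]] 4215
scene ((591.495849609375, 110.47334289550781), (171.10464477539062, 142.34292602539062), 0.6708715558052063) [[0.5092, 0.0425], [0.6758, 0.1811]] 2197
```

View pics/top2.png

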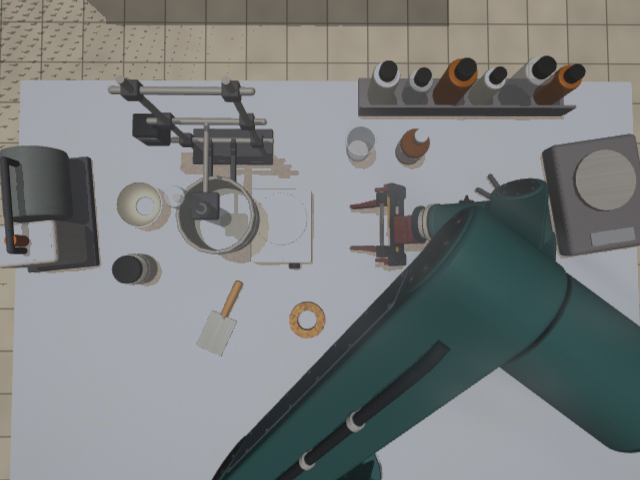

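The slide is straight: the stirrer's right edge is at column 312, it is square, and nothing else has moved. It has about 120 mm left to go in +y and -2.5 mm in x.

```bash
python3 - <<'E'
from h import *
q=quat(.9,-.006)
servo_line([.5865,.028,.022],q,rate=.12)
servo_line([.5840,.1566,.022],q,rate=.05); print(current_force(),current_position())
servo_line([.584,.03,.03],q,rate=.12)
servo_line([.584,-.03,.10],q,rate=.2)
print(current_clock())
for n in("top","scene"):
    c,W=stir(n,.14,.32);cv2.imwrite(f"pics/{n}3.png",c["image"]);np.savez(n+"3.npz",W=W)
    for e in((.02,.03),(.036,.06)):
        P=W.reshape(-1,3);P=P[(P[:,0]>.51)&(P[:,0]<.67)&(P[:,1]>.14)&(P[:,1]<.32)&(P[:,2]>e[0])&(P[:,2]<e[1])]
        for xa in(.51,.53,.55,.57,.61,.63,.65):
            s=P[(P[:,0]>xa)&(P[:,0]<xa+.02)]
            if len(s)>10: print(e,xa,np.percentile(s[:,1],[1,99]).round(4),len(s))
a=cv2.imread("pics/top3.png")[130:310,90:350];b=cv2.imread("pics/scene3.png")[180:430,280:560]
cv2.imwrite("pics/fin.png",np.hstack([cv2.resize(a,(400,300)),cv2.resize(b,(400,300))]))
E
```

```text
[-0.06919744 -5.43137577  0.86588855] [0.58478724 0.15584244 0.02189894]
22.0417
top ((584.7046508789062, 230.8243408203125), (138.086669921875, 172.06137084960938), 88.67414093017578) [[0.499, 0.1625], [0.6689, 0.3009]] 1084
(0.036, 0.06) 0.51 [0.1642 0.3008] 419
(0.036, 0.06) 0.53 [0.1636 0.2089] 137
(0.036, 0.06) 0.55 [0.1637 0.1809] 54
(0.036, 0.06) 0.57 [0.1629 0.1688] 16
(0.036, 0.06) 0.61 [0.1628 0.1681] 19
(0.036, 0.06) 0.63 [0.1625 0.1771] 43
(0.036, 0.06) 0.65 [0.1623 0.1896] 98
scene ((591.558837890625, 235.20004272460938), (167.25921630859375, 127.6635513305664), 0.7081692814826965) [[0.5495, 0.173], [0.6734, 0.2994]] 466
(0.036, 0.06) 0.63 [0.1729 0.2804] 84
(0.036, 0.06) 0.65 [0.1736 0.2989] 328
```

View pics/fin.png

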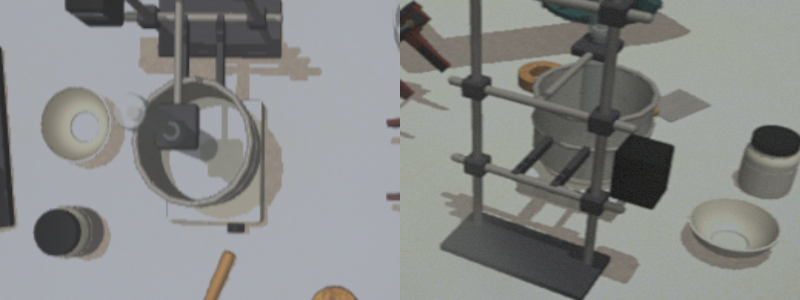

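The pictures show the stirrer under the bath with its knob at (235,228), on the robot's side. Its pose is about 1–2 mm and under 1° from the target, and the bath and the other things haven't moved. I'm handing it in.

```bash
python3 -c "
from h import *
print(current_force(),current_clock());print(close_job())"
```

```text
[-0.2384145   0.12247078 -0.15314206] 22.1417
the job is handed in; nothing more can be done
None
```

The stirrer lies on its feet under the bath, its plate measured within about 2 mm of centre and within 1° of square, panel towards the robot, and nothing else visibly moved; I handed the job in at about 22 s, and no verdict came back.

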